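Set the length stop of a tacking jig and butt the tube against it

ROBOT

A 6-joint arm with a two-finger parallel gripper is mounted at the origin on the work surface. World frame = base frame: x ahead of the robot, y to its left, z up, the work surface at z = 0. Lengths are in m, angles in rad, forces in N, time in s.
With the tool pointing down it reaches from about 0.325 to 0.775 m from the base axis. Payload 9.3 kg.
Tool frame: the origin (TCP) lies at the very end of the fingers, on their centre line; the grasp point (between the pads) lies behind it (ctrl.tcp_to_grasp is the z of the grasp point in the tool frame, in m); z points along the fingers, y is the line along which they close (so a half turn about z gives the same grasp; the last joint's range is limited). The gripper opens to 85 mm and grips with 20 to 120 N. Pads are 22 mm wide; open, the fingers measure 114 mm over their backs; the gripper's body (76 mm by 85 mm) begins 54 mm behind the grasp point. The pads swing forward as they close: fully open they stand 13 mm farther back than shut.
Start: joints at [1.046, 0.259, 0.021, 1.334, 0, 1.418], TCP at [0.2, 0.512, 0.231] pointing down, gripper open.
Joint ranges: [-3.04, 3.04], [-0.91, 1.82], [-1.04, 1.36], [-1.92, 1.95], [-1.52, 1.45], [-3.14, 3.14]. Speed limits (rad/s): [2.22, 2.22, 2.79, 3.14, 3.14, 3.14].

INTERFACE

Orientations are given as a unit quaternion [x, y, z, w].
In Python, from station import readout, optics, order, ctrl gives the robot as it stands.
- The arm moves only by the shell command python3 -m inch 'ROWS' [FORCE]. ROWS is JSON, a list of rows, each an object with "twist": the turn, a rotation vector about the tool's x, y, z in degrees, a list of three; "translation": the shift along the tool's x, y, z in cm, a list of three; "fingers": the opening, from 0 (shut) to 1 (fully open). A call has 1 to 8 rows; each row is the pose to reach, as a shift and turn from the pose commanded when the call began, along the tool's axes at that moment; what a row does not reach only later rows make up. A row lasts 1/10 s, in which the tool goes at most 50 mm and 8.59 degrees, less where a joint would pass 70% of its speed; a pose out of reach is approached as far as the arm can. A call with a gripper value outside its range is refused whole. The fingers move at their own pace and stop on an object; FORCE is the grip in N (left out, the last holds). Time passes only in rows, so rows that repeat a pose let the fingers close. It gives the time, the measured TCP pose, the force, the opening and the grip force at its end, in the units of the state.
- readout.state(): the state, without advancing time (a new reading comes with each control period).
- optics.grab_frame(name): name is "side" or "top"; returns (picture, depth): 480x640x3 uint8, blue, green, red; 480x640 float32, m along the optical axis (not along the pixel's ray), 0 where there is no reading.
- optics.get_calibration(name): a dict with "K" (3x3 intrinsics, pixels), "R" (3x3) and "t" (3): a world point X has camera coordinates R X + t. Camera axes: x right, y down, z forward; pixel columns grow to the right and rows downward; lengths in m; the calibration is good to about 2 mm. A picture is of the moment at which its call begins. get_calibration takes no time and is no camera call.
- order.finish_job(): hands the job in; it is judged then, once.
Trained networks look in the newest picture that a camera, given by its name, has taken for a name from the list of things; names that differ only in an ending like _2 or _b are one class to them, and where a whole thing is asked for, a point or a joint stands for the part that bears it (a point fixed in the world has none). Each returns a list of dicts, best first, with "score" (0 to 1); they miss things now and then, are a little off and sometimes report something else, mostly with a low value. They report only what shows in the picture. A call takes as long as a camera call. They do not tell look-alikes from the thing itself.
- optics.search_frame(camera, thing): "rect" ([left, top, right, bottom] in pixels, round what is visible of it).
- optics.regions_of(camera, thing): "region" (480x640 bool, what is visible of it) and "rect" ([left, top, right, bottom] in pixels, round what is visible of it).
- optics.landmark_of(camera, thing): "xy" ([column, row] in pixels: a listed point, or the origin of a listed thing).
The state is a dict: "time": time; "joints": joint angles; "joint_velocities": joint speeds; "joint_torque": joint torques, N m; "tool_pos": TCP position; "eef_rot": TCP orientation; "force": force on the tool from outside, world axes, zero at the start; "wrist_torque": the same for the moment, N m; "width": finger opening in m; "grasp_force": force on a finger pad.
Only numpy, scipy, OpenCV 4.12 (cv2) and the standard library are available. Lean on these libraries where they do the work, as an engineer would, in place of code of your own. Each camera call takes 0.05 s, during which the arm holds its last target. There are 200 camera calls.

TASK

Set up the tacking jig for the next leg by pushing only; grip and lift nothing. First slide the blue length stop along its guide bar until it clicks into the notch beside the yellow marker, then push the capped end of the red square tube so that it slides along its channel until its open end rests against the stop, gently enough that the stop stays in its notch. Leave everything else where it lies, and take the hand away.

Things in the scene. Friction and masses are not known exactly. Their poses are not given: they have to be found in the camera images.
- jig: Tacking jig: perforated dark steel plate 290 (x) x 520 (y) x 12 mm, fixed on the bench, turned up to 0.2 rad. All x, y and directions in these notes are in its frame, all heights are above the bench. Origin on the bench; the plate spans x -120..170, y -240..280 mm; +y runs from the stop's half to the tube's half; -x is the robot's side.
- channel (a point): Middle of the floor of the channel that guides the tube along y: x 20, y 35 mm, height 18 mm. The channel spans y -200..270 and is 32 mm wide inside; near lip (x -2..4) 28 mm high; far fence (x 36..44) 46 mm high where y < 60 mm, 28 mm high where y > 60 mm.
- guide_bar (a point): Middle of the top of the steel guide bar, along y: x -45, y -100 mm, height 30 mm; 28 mm wide, y -201..1 mm. Three dark V notches cross it, at y -150, -100 and -50 mm. Its end blocks (y -213..-201 and 1..13) are 36 mm high, their screw heads 39 mm.
- clamp (a point): Tip of a closed toggle clamp that holds a small tab behind the channel, part of the jig: x 62, y 0, height 45 mm. Clamp, its grey block and red handle lie in x 38..205, y -22..22, up to 90 mm high.
- stop (a joint): Travel of the blue length stop along the guide bar, m, growing towards +y; 0 at the middle notch, the others at -0.050 and +0.050, ends -0.078 and 0.078. Friction about 2 to 3 N. A spring ball clicks into a notch and draws the stop to its centre from about 5 mm away: the push needed falls to nothing, then rises to 10 to 15 N to leave it again.
- stop_top (a point): Middle of the top of the blue stop's saddle, over the guide bar, height 65 mm. The stop is 40 mm long (y), 52 mm over its rubber pads; saddle x -70..-20 mm; its arm and steel stop block reach over into the channel to x 34 mm, 60 mm high. It cannot be lifted. A red pin shows in its top.
- stop_pin (a joint): Height of the spring ball and its red pin in the top of the stop, m: 0 when the ball sits fully in a notch, about +0.003 when it rides on the bar between notches.
- stop_index (a point): Point on the stop's middle (y), on the axis of the guide bar, 12 mm above the bench. The white index strip on the stop's robot-facing side shows the same y. The stop is in a marked notch when this point has the y of that marker in the jig frame.
- pad_pos (a point): Black rubber push pad on the stop's +y end, 40 mm wide (x) and 26 mm high; this point is the middle of its outer face, 49 mm above the bench, 26 mm from the stop's middle. Push here to move the stop towards -y.
- pad_neg (a point): The same push pad on the stop's -y end (outer face 26 mm from the stop's middle, 49 mm above the bench). Push here to move the stop towards +y.
- stop_face (a point): Middle of the stop block's face in the channel, turned to +y, against which the tube's open end comes to bear; 20 mm from the stop's middle, 33 mm above the bench. The face reaches from 21 to 58 mm above the bench.
- tag_yellow: Yellow marker disc, 26 mm across, 8 mm high, fixed on the plate on the robot's side of the guide bar (x = -90 mm) beside one of the three notches, with the same y as its notch: the notch wanted. Same axes as the jig. Which marker is beside which notch changes.
- tag_white: White marker disc, same size, beside another notch.
- tag_green: Green marker disc, same size, beside another notch.
- tube: Red-oxide square steel tube, 30 x 30 x 200 mm, about 0.3 to 0.45 kg, loose, lying in the channel along the jig's y with its open end towards the stop. Origin at the middle of its underside (18 mm above the bench when it lies in the channel); its y axis runs from the open end to the capped end. Sliding friction about 1.5 to 3.5 N.
- tube_front (a point): Centre of the tube's open (-y) end face.
- tube_back (a point): Centre of the tube's capped (+y) end face: a flat black plastic cap 30 x 30 mm, from 18 to 48 mm above the bench. Push here.
- offcut: a bystander: 60 mm offcut of bare 40 mm square tube, lying on the plate behind the channel on the stop's half; origin at the middle of its underside
- magnet: a bystander: flat red and steel L-shaped welding magnet, arms 75 mm, 16 mm high, lying on the plate behind the channel on the tube's half; origin at the middle of its underside
- hammer: a bystander: wooden-handled hammer, about 260 mm, lying on the bench between the robot and the jig
- brush: a bystander: wooden-handled primer brush, about 200 mm, lying on the bench between the robot and the jig
- spray: a bystander: spray can, 65 mm across, 190 mm tall, standing on the bench beyond the -y end of the jig; origin at the middle of its underside
- tape: a bystander: yellow tape measure case, 75 x 70 x 36 mm, on the bench beyond the +y end of the jig; origin at the middle of its underside
There are look-alikes about, which are no part of the job. There is more than one size of the tube; the job needs the larger.

How it is judged:
On the way:
1. the stop sits in the notch beside the yellow marker, with the tube still clear of it (y of stop_index in the frame of tag_yellow between -0.003 and 0.003 m and value of joint stop_pin below 0.0015 m and y of tube_front in the frame of stop_face above 0.01 m), for 0.3 s.
At the end, for the whole second after the job is handed in: The stop's index is within 3 mm of the yellow marker along the rail with its pin down (ball in the notch), and the tube lies flat in the channel, at rest, its open end within 2 mm of the stop's face (y of stop_index in the frame of tag_yellow between -0.003 and 0.003 m and value of joint stop_pin below 0.0015 m and y of tube_front in the frame of stop_face between -0.002 and 0.002 m and height (world z) of tube below 0.021 m and angle between tube's own z axis and vertical below 0.04 rad and x of tube in the frame of jig between 0.015 and 0.025 m and linear speed of tube below 0.01 m/s); the robot touches nothing.
It fails at once if the tube is lifted or tipped out of its channel (height (world z) of tube above 0.028 m or angle between tube's own z axis and vertical above 0.15 rad).
It fails at once if the tube is squeezed or rammed (over 30 N from the fingers) (contact force between the fingers and tube above 30 N).
It fails at once if the stop is pinched between the fingers (contact force between the fingers and stop_c0 above 1 N and contact force between the fingers and stop_c1 above 1 N).
It fails at once if a bystander is moved by more than 20 mm (distance of any of offcut, magnet, hammer, brush, spray, tape from where it was at the start of the episode above 0.02 m).
It also fails if it takes over 61 s, if anything falls off the work surface, if the arm or the gripper's body presses on something with over 40 N, if the wrist force passes 120 N, or if a joint passes its speed limit or range.

## Working session

There is one attempt and no reset: what is moved stays moved. The work goes in short steps, Python scripts to look and compute and a shell command to move; the robot and the scene stay as the last step left them, time stands still between calls to the robot, and variables do not carry over. Pictures are saved under pics/ and viewed, at most 10 in all, crops included, and the job is handed in when it is done.

```bash
mkdir -p pics; ls
cat > h.py <<'E'
import numpy as np, cv2
from station import readout, optics, order, ctrl
def world(cam,uv,z):
    c=optics.get_calibration(cam);K,R,t=map(np.array,(c["K"],c["R"],c["t"]))
    d=R.T@np.linalg.inv(K)@np.array([uv[0],uv[1],1.]);o=-R.T@t
    return o+d*(z-o[2])/d[2]
E
python3 - <<'E'
from h import *
for c in("top","side"):
    p,d=optics.grab_frame(c);cv2.imwrite(f"pics/{c}0.png",p)
    cal=optics.get_calibration(c);print(c,-np.array(cal["R"]).T@cal["t"])
H=dict(channel=.018,guide_bar=.03,clamp=.045,stop_top=.065,tag_yellow=.008+.012,tag_white=.02,tag_green=.02,tube=.018,tube_front=.033,tube_back=.033,stop_face=.033,pad_pos=.049,pad_neg=.049,jig=0.0)
for n,z in H.items():
  for c in("top","side"):
    print(n,c,[(round(r["score"],2),np.round(r["xy"]),np.round(world(c,r["xy"],z)[:2],4)) for r in optics.landmark_of(c,n)[:3]])
print(readout.state())
E
```

```text
pics
top [0.32495101 0.02572087 1.29922775]
side [ 0.14413919 -0.69040633  0.90850891]
channel top [(0.64, array([313., 212.]), array([0.5505, 0.0087]))]
channel side [(0.94, array([351., 244.]), array([0.5685, 0.0088])), (0.25, array([364., 267.]), array([ 0.5623, -0.0712])), (0.24, array([432., 436.]), array([ 0.4803, -0.4761]))]
guide_bar top [(0.88, array([356., 233.]), array([ 0.4881, -0.1126]))]
guide_bar side [(0.86, array([346., 289.]), array([ 0.4873, -0.1173]))]
clamp top [(0.59, array([325., 192.]), array([ 0.6032, -0.0249]))]
clamp side [(0.73, array([368., 244.]), array([ 0.5937, -0.0281])), (0.33, array([329., 208.]), array([0.5614, 0.125 ]))]
stop_top top [(0.56, array([351., 228.]), array([ 0.4982, -0.0951])), (0.45, array([350., 233.]), array([ 0.4836, -0.0924]))]
stop_top side [(0.57, array([341., 271.]), array([ 0.4872, -0.0901]))]
tag_yellow top [(0.69, array([336., 248.]), array([ 0.4458, -0.0569])), (0.42, array([354., 253.]), array([ 0.4317, -0.108 ]))]
tag_yellow side [(0.67, array([327., 300.]), array([ 0.4387, -0.1202]))]
tag_white top [(0.75, array([342., 2
[... 1854 characters left out ...]
138]))]
{'time': 1.5, 'joints': array([1.04640902e+00, 2.58596511e-01, 2.15314077e-02, 1.33370601e+00,
       2.54810952e-05, 1.41819489e+00]), 'joint_velocities': array([-0.00038044,  0.00071839, -0.00173246,  0.00084067,  0.00035855,
       -0.00030367]), 'joint_torque': array([ 7.57702355e-05, -5.55381489e+01,  3.44730341e+01,  1.39926084e-03,
       -1.79902040e-04, -9.80246369e-06]), 'tool_pos': array([0.19980688, 0.51243332, 0.231293  ]), 'eef_rot': array([ 1.84824156e-01,  9.82771607e-01,  1.61220928e-05, -7.83131033e-06]), 'force': array([0.68469942, 0.16920043, 0.25302045]), 'wrist_torque': array([0.00699016, 0.03597331, 0.02272776]), 'grasp_force': 0.0, 'width': 0.0853378777166998}
```

Run:
```python
import cv2
p=cv2.imread("pics/top0.png")[140:300,190:410];cv2.imwrite("pics/topc.png",cv2.resize(p,(792,576),interpolation=2))
p=cv2.imread("pics/side0.png")[150:350,220:440];cv2.imwrite("pics/sidec.png",cv2.resize(p,(660,600),interpolation=2))
```

```text
(no output)
```

View pics/top0.png

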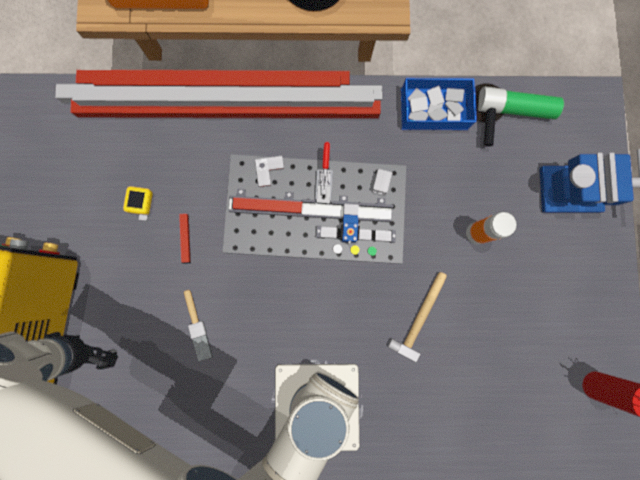

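View pics/topc.png

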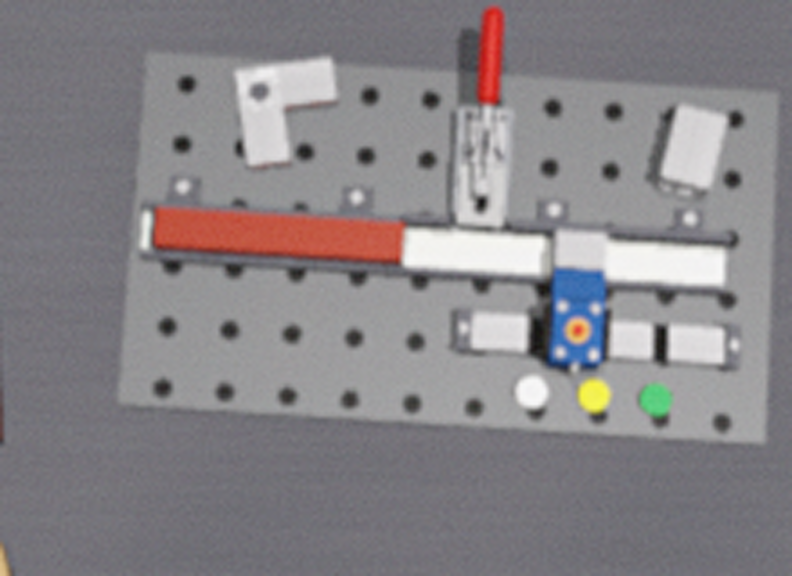

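View pics/sidec.png

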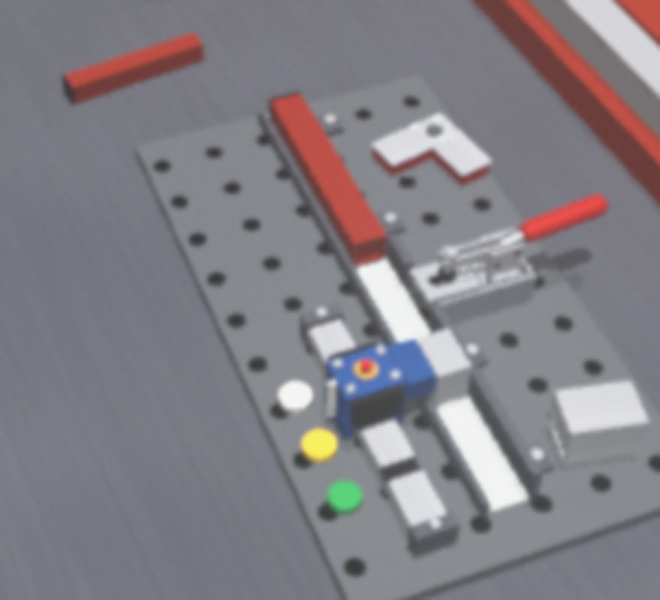

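The top picture shows two red square tubes:
- **(267,207):** 200 mm long, lying in the jig's channel. It is the larger and it is in the channel, so this is the one.
- **(185,238):** a thinner look-alike on the bare bench.

The markers are white (338,249), yellow (355,250) and green (372,251), so yellow is the middle notch. The stop's pin at (350,231) lies towards +y from it, so the stop must be pushed towards -y at pad_pos. The crops confirm this.

```bash
cat > fit.py <<'E'
from h import *
from scipy.optimize import least_squares
from scipy.spatial.transform import Rotation as Ro
def cen(p,lo,hi,roi):
    x0,y0,x1,y1=roi; m=cv2.inRange(cv2.cvtColor(p[y0:y1,x0:x1],cv2.COLOR_BGR2HSV),lo,hi)
    n,l,s,c=cv2.connectedComponentsWithStats(m); i=1+np.argmax(s[1:,4]); return c[i]+[x0,y0],s[i]
if __name__=="__main__":
    T=cv2.imread("pics/top0.png");S=cv2.imread("pics/side0.png")
    Y=((22,110,110),(35,255,255));G=((50,90,80),(80,255,255));B=((100,130,60),(125,255,255));R=((0,120,60),(12,255,255))
    obs=[]
    for c,p,roi in(("top",T,(320,225,400,262)),("side",S,(300,270,370,330))):
        for col,y in((Y,-.1),(G,-.15)):
            u,s=cen(p,*col,roi);obs.append((world(c,u,.02),(-.09,y),3));print(c,y,u,s[4])
    for q,j in(((148,52),(.17,.28)),((778,92),(.17,-.24)),((765,442),(-.12,-.24)),((118,403),(-.12,.28))):
        obs.append((world("top",(q[0]/3.6+190,q[1]/3.6+140),.012),j,1))
    f=lambda v:np.concatenate([w*(np.array([v[0]+np.cos(v[2])*j[0]-np.sin(v[2])*j[1],v[1]+np.sin(v[2])*j[0]+np.cos(v[2])*j[1]])-P[:2]) for P,j,w in obs])
    r=least_squares(f,[.55,0,-.09]);print("jig",r.x);print(np.round(r.fun.reshape(-1,2)*1000,1))
    x,y,a=r.x;np.save("jig.npy",r.x);M=np.array([[np.cos(a),-np.sin(a)],[np.sin(a),np.cos(a)]])
    J=lambda P:np.round((M.T@(P[:2]-[x,y]))*1000,1)
    u,s=cen(T,*R,(343,222,358,240));print("pin top",J(world("top",u,.068)),s)
    u,s=cen(S,*R,(330,262,350,280));print("pin side",J(world("side",u,.068)),s)
    u,s=cen(T,*R,(222,190,310,220));print("tube top",J(world("top",u,.048)),s)
    for c,n,q in(("top","front",(304,208)),("top","back",(234,202)),("side","front",(344,233)),("side","back",(312,186))):print(n,c,J(world(c,q,.033)))
    for n,p in(("padpush start",(-.045,-.02)),("back",(.02,.29))):print(n,M@p+[x,y])
    q=readout.state()["eef_rot"];X=Ro.from_quat(q).as_matrix();print("tool x,y",X[:,0],X[:,1],"jig deg",np.degrees(a),ctrl.tcp_to_grasp)
E
python3 fit.py
```

```text
top -0.1 [354.37878788 249.45454545] 66
top -0.15 [371.62711864 250.84745763] 59
side -0.1 [325.95049505 298.        ] 101
side -0.15 [334.40594059 315.11881188] 101
jig [ 0.53610655 -0.01789065 -0.06590167]
[[ -5.   -9.3]
 [ -2.3 -10.1]
 [  4.7  10.8]
 [  4.2   9.8]
 [ -0.1   0.2]
 [ -0.9  -2.1]
 [ -2.4  -1.2]
 [ -1.5  -0.3]]
pin top [-43.4 -77.3] [6 8 3 3 7]
pin side [-45.7 -81.6] [10  9  4  3 12]
tube top [ 19.6 160.5] [ 11   8  70  15 753]
front top [20.4 55.1]
back top [ 24.9 256.2]
front side [22.6 58.2]
back side [ 11.2 256.2]
padpush start [ 0.48988716 -0.0348838 ]
back [0.57516079 0.27016276]
tool x,y [-9.31680062e-01  3.63279866e-01  2.13522833e-05] [3.63279866e-01 9.31680062e-01 2.87938394e-05] jig deg -3.7758878334012786 -0.0187
```

```bash
python3 -m inch '[{"twist":[0,0,-6],"translation":[-3.5,-3,0],"fingers":0},{"twist":[0,0,-12],"translation":[-7,-6,0],"fingers":0},{"twist":[0,0,-17.5],"translation":[-10.5,-9,0],"fingers":0},{"twist":[0,0,-17.5],"translation":[-14,-12,0],"fingers":0},{"twist":[0,0,-17.5],"translation":[-17.5,-15,0],"fingers":0},{"twist":[0,0,-17.5],"translation":[-21,-18,0],"fingers":0},{"twist":[0,0,-17.5],"translation":[-24.5,-21,0],"fingers":0},{"twist":[0,0,-17.5],"translation":[-28,-24,0],"fingers":0}]' 20
cat > go.py <<'E'
# offset (tool cm, deg) from present pose to a jig point: python3 go.py x_mm y_mm z_mm
import sys
from h import *
from scipy.spatial.transform import Rotation as Ro
x,y,a=np.load("jig.npy");s=readout.state();X=Ro.from_quat(s["eef_rot"]).as_matrix()
jx,jy,z=np.array(sys.argv[1:4],float)/1000
P=np.array([x+np.cos(a)*jx-np.sin(a)*jy,y+np.sin(a)*jx+np.cos(a)*jy,z])
d=s["tool_pos"]-[x,y,0]
print("go",np.round(X.T@(P-s["tool_pos"])*100,2),"twist z",round(np.degrees(np.arctan2(X[1,1],X[0,1])-a)-90,2))
print("now jig mm",np.round([(np.cos(a)*d[0]+np.sin(a)*d[1])*1000,(-np.sin(a)*d[0]+np.cos(a)*d[1])*1000,d[2]*1000],1),"F",np.round(s["force"],1),s["width"],s["time"])
E
python3 go.py -45 -25 150
```

```text
time: 2.3
tool_pos: [0.374, 0.1854, 0.2316]
eef_rot: [0.033, 0.999, 0.0, 0.0]
force: [0.3, 0.8, -0.1]
width: -0.0002
grasp_force: 0.0
go [-13.01 -21.71   8.16] twist z -0.01
now jig mm [-175.2  192.1  231.6] F [ 0.3  0.8 -0.1] -0.00018080051752645916 2.3
```

```bash
python3 -m inch '[{"twist":[0,0,0],"translation":[-2.2,-3.6,0],"fingers":0},{"twist":[0,0,0],"translation":[-4.4,-7.2,1],"fingers":0},{"twist":[0,0,0],"translation":[-6.6,-10.9,3],"fingers":0},{"twist":[0,0,0],"translation":[-8.8,-14.5,5],"fingers":0},{"twist":[0,0,0],"translation":[-11,-18.1,7],"fingers":0},{"twist":[0,0,0],"translation":[-13,-21.7,8.2],"fingers":0},{"twist":[0,0,0],"translation":[-13,-21.7,8.2],"fingers":0}]' 20
python3 go.py -45 -25 46
```

```text
time: 3.0
tool_pos: [0.49, -0.0418, 0.1473]
eef_rot: [0.035, 0.999, -0.0, -0.001]
force: [1.1, 0.6, -0.4]
width: 0.0002
grasp_force: 0.0
go [ 0.03  0.19 10.13] twist z -0.27
now jig mm [-44.5 -26.9 147.3] F [ 1.1  0.6 -0.4] 0.00016483176829011593 3.0
```

Descend slowly to 46 mm and look before pushing.

```bash
python3 -m inch '[{"twist":[0,0,0],"translation":[0,0.1,3],"fingers":0},{"twist":[0,0,0],"translation":[0,0.1,6],"fingers":0},{"twist":[0,0,0],"translation":[0,0.2,8],"fingers":0},{"twist":[0,0,0],"translation":[0,0.2,9.5],"fingers":0},{"twist":[0,0,0],"translation":[0,0.2,10.1],"fingers":0},{"twist":[0,0,0],"translation":[0,0.2,10.1],"fingers":0}]' 20
python3 go.py -45 -39 46
python3 - <<'E'
from h import *
p,_=optics.grab_frame("side");cv2.imwrite("pics/s1.png",cv2.resize(p[210:330,270:430],(800,600),interpolation=2))
E
```

```text
time: 3.6
tool_pos: [0.4886, -0.0357, 0.048]
eef_rot: [0.033, 0.999, 0.0, -0.0]
force: [-1.1, 0.2, 0.0]
width: 0.0
grasp_force: 0.0
go [-0.12 -1.81  0.2 ] twist z -0.01
now jig mm [-46.2 -20.9  48. ] F [-1.1  0.2  0. ] 2.8735783510650692e-05 3.6
```

View pics/s1.png

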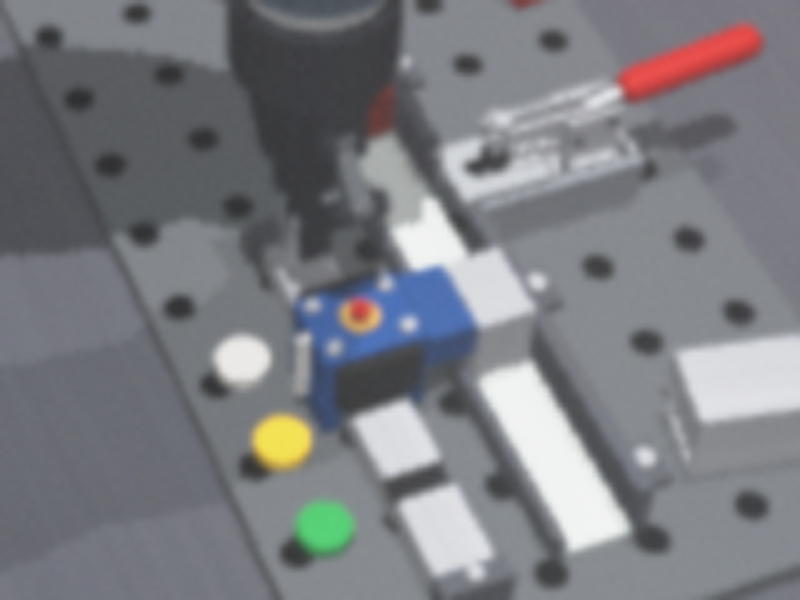

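The side crop shows the shut finger behind the stop's +y pad, over the bar, at about (310,260). The stop's index strip (302,360) is between white and yellow. Next I move to contact.

```bash
python3 -m inch '[{"twist":[0,0,0],"translation":[0,-0.3,0.1],"fingers":0},{"twist":[0,0,0],"translation":[0,-0.6,0.2],"fingers":0},{"twist":[0,0,0],"translation":[0,-0.9,0.2],"fingers":0},{"twist":[0,0,0],"translation":[0,-1.1,0.2],"fingers":0},{"twist":[0,0,0],"translation":[0,-1.3,0.2],"fingers":0},{"twist":[0,0,0],"translation":[0,-1.3,0.2],"fingers":0}]' 20
python3 go.py -45 -39 46
```

```text
time: 4.25
tool_pos: [0.4881, -0.0493, 0.0464]
eef_rot: [0.033, 0.999, -0.0, 0.0]
force: [-0.1, -0.1, 0.5]
width: 0.0003
grasp_force: 0.0
go [-0.08 -0.45  0.04] twist z -0.05
now jig mm [-45.8 -34.5  46.4] F [-0.1 -0.1  0.5] 0.00027932818471727643 4.25
```

```bash
cat > st.py <<'E'
from fit import *
p,_=optics.grab_frame("side");cv2.imwrite("pics/_s.png",p)
B=((100,130,60),(125,255,255));Y=((22,110,110),(35,255,255))
u,s=cen(p,*B,(310,240,390,310));y,_=cen(p,*Y,(300,270,370,330));print("blue",np.round(u,2),s[:5],"yellow",np.round(y,2))
E
python3 st.py; python3 -m inch '[{"twist":[0,0,0],"translation":[0,-0.2,0],"fingers":0},{"twist":[0,0,0],"translation":[0,-0.4,0],"fingers":0},{"twist":[0,0,0],"translation":[0,-0.6,0],"fingers":0},{"twist":[0,0,0],"translation":[0,-0.8,0],"fingers":0}]' 20
python3 go.py -45 -39 46;python3 st.py
```

```text
blue [353.12 272.15] [ 29  24  25  17 171] yellow [325.93 298.01]
time: 4.7
tool_pos: [0.4876, -0.0557, 0.0463]
eef_rot: [0.033, 0.999, 0.002, 0.0]
force: [0.8, 12.4, 2.2]
width: 0.0004
grasp_force: 6.1
go [-0.09  0.19  0.03] twist z 0.02
now jig mm [-45.9 -40.9  46.3] F [ 0.8 12.4  2.2] 0.0004441721538127658 4.7
blue [355.97 270.74] [ 38  25  16  13 124] yellow [325.93 298.01]
```

```bash
python3 -m inch '[{"twist":[0,0,0],"translation":[0,-0.1,0],"fingers":0},{"twist":[0,0,0],"translation":[0,-0.2,0],"fingers":0},{"twist":[0,0,0],"translation":[0,-0.3,0],"fingers":0},{"twist":[0,0,0],"translation":[0,-0.3,0],"fingers":0}]' 20
python3 go.py -45 -39 46
```

```text
time: 5.15
tool_pos: [0.4874, -0.0588, 0.0463]
eef_rot: [0.033, 0.999, 0.001, 0.0]
force: [1.5, 6.3, 0.4]
width: 0.0003
grasp_force: 3.5
go [-0.09  0.5   0.03] twist z 0.03
now jig mm [-45.9 -44.   46.3] F [1.5 6.3 0.4] 0.00026517802268124385 5.15
```

```bash
python3 -m inch '[{"twist":[0,0,0],"translation":[0,-0.15,0],"fingers":0},{"twist":[0,0,0],"translation":[0,-0.3,0],"fingers":0},{"twist":[0,0,0],"translation":[0,-0.45,0],"fingers":0},{"twist":[0,0,0],"translation":[0,-0.6,0],"fingers":0},{"twist":[0,0,0],"translation":[0,-0.75,0],"fingers":0},{"twist":[0,0,0],"translation":[0,-0.75,0],"fingers":0}]' 20
python3 go.py -45 -39 46
python3 - <<'E'
from h import *
p,_=optics.grab_frame("side");cv2.imwrite("pics/s2.png",cv2.resize(p[240:320,300:400],(750,600),interpolation=2))
E
```

```text
time: 5.75
tool_pos: [0.4869, -0.0664, 0.0463]
eef_rot: [0.033, 0.999, 0.001, 0.0]
force: [0.9, 6.2, 1.4]
width: 0.0002
grasp_force: 2.8
go [-0.09  1.27  0.03] twist z 0.03
now jig mm [-45.9 -51.7  46.3] F [0.9 6.2 1.4] 0.00015570675787087573 5.75
```

View pics/s2.png

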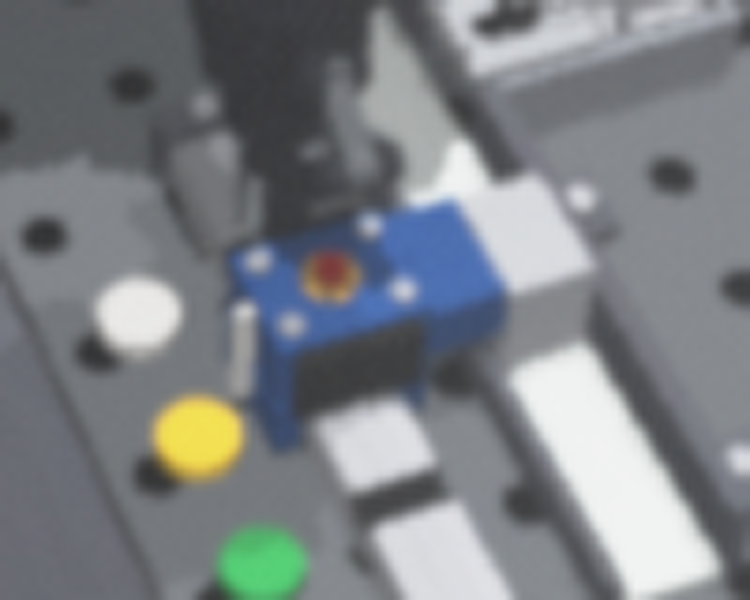

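The stop is following. Its strip (243,350) and pin (330,272) have moved down towards yellow (198,437), still about 10 mm short. I'll continue in small steps and watch for the force drop.

```bash
cat > pin.py <<'E'
from fit import *
x,y,a=np.load("jig.npy");M=np.array([[np.cos(a),-np.sin(a)],[np.sin(a),np.cos(a)]])
p,_=optics.grab_frame("side")
R=((0,90,50),(12,255,255));Y=((22,110,110),(35,255,255))
u,s=cen(p,*R,(332,262,360,300));q,_=cen(p,*Y,(300,285,370,330))
print("pin rel yellow mm",np.round((M.T@((world("side",u,.067)-world("side",q,.02))[:2]))*1000,1),u,s)
E
python3 pin.py
python3 -m inch '[{"twist":[0,0,0],"translation":[0,-0.1,0],"fingers":0},{"twist":[0,0,0],"translation":[0,-0.2,0],"fingers":0},{"twist":[0,0,0],"translation":[0,-0.3,0],"fingers":0},{"twist":[0,0,0],"translation":[0,-0.3,0],"fingers":0}]' 20
python3 go.py -45 -39 46;python3 pin.py
```

```text
pin rel yellow mm [45.5 10.1] [343.5    276.1875] [ 9 13  6  4 16]
time: 6.25
tool_pos: [0.4867, -0.0706, 0.0463]
eef_rot: [0.033, 0.999, -0.0, 0.0]
force: [0.3, -0.6, 0.4]
width: -0.0004
grasp_force: 0.0
go [-0.09  1.68  0.03] twist z -0.02
now jig mm [-45.9 -55.8  46.3] F [ 0.3 -0.6  0.4] -0.00043029118170671333 6.25
pin rel yellow mm [46.   6.6] [344.33333333 277.26666667] [10 14  5  4 15]
```

```bash
python3 -m inch '[{"twist":[0,0,0],"translation":[0,0,0],"fingers":0},{"twist":[0,0,0],"translation":[0,0,0],"fingers":0}]' 20; python3 pin.py; python3 pin.py;python3 pin.py
```

```text
time: 6.5
tool_pos: [0.4866, -0.0707, 0.0463]
eef_rot: [0.033, 0.999, -0.0, -0.0]
force: [0.1, 0.4, -0.2]
width: -0.0002
grasp_force: 0.0
pin rel yellow mm [46.7  6.4] [344.66666667 277.26666667] [11 14  5  4 15]
pin rel yellow mm [46.4  6.4] [344.5        277.28571429] [11 14  4  4 14]
pin rel yellow mm [46.5  6.5] [344.5        277.28571429] [11 14  4  4 14]
```

```bash
python3 -m inch '[{"twist":[0,0,0],"translation":[0,-0.05,0],"fingers":0},{"twist":[0,0,0],"translation":[0,-0.1,0],"fingers":0},{"twist":[0,0,0],"translation":[0,-0.15,0],"fingers":0},{"twist":[0,0,0],"translation":[0,-0.15,0],"fingers":0}]' 20; python3 pin.py
python3 - <<'E'
from h import *
p,_=optics.grab_frame("side");cv2.imwrite("pics/s3.png",cv2.resize(p[240:320,300:400],(750,600),interpolation=2))
E
```

```text
time: 7.05
tool_pos: [0.4865, -0.0721, 0.0463]
eef_rot: [0.033, 0.999, -0.0, -0.0]
force: [-0.5, -0.1, -0.7]
width: -0.0001
grasp_force: 0.0
pin rel yellow mm [46.6  5.1] [344.8125 277.6875] [11 14  5  4 16]
```

View pics/s3.png

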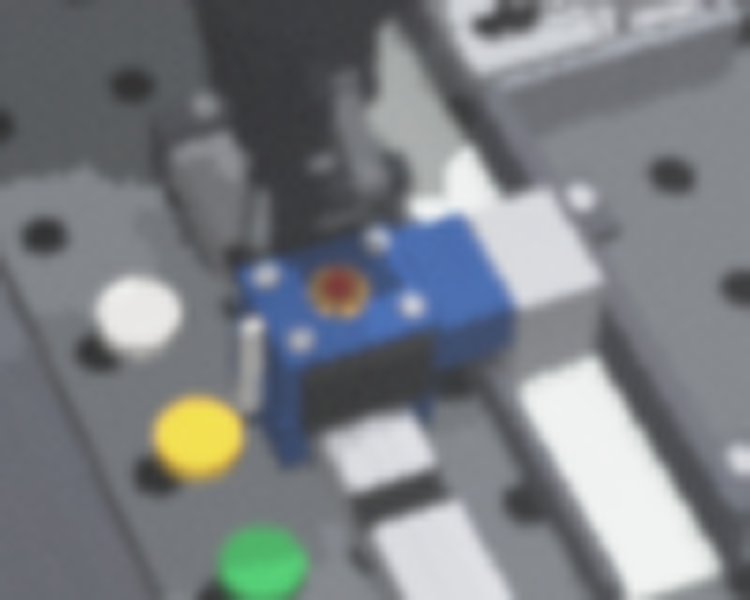

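Contact force stays at zero, so the ball is in the notch's draw. The strip (250,365) is nearing yellow. I'll creep on until the finger touches lightly again.

```bash
for i in 1; do python3 -m inch '[{"twist":[0,0,0],"translation":[0,-0.05,0],"fingers":0},{"twist":[0,0,0],"translation":[0,-0.1,0],"fingers":0},{"twist":[0,0,0],"translation":[0,-0.15,0],"fingers":0},{"twist":[0,0,0],"translation":[0,-0.15,0],"fingers":0}]' 20; done; python3 pin.py;python3 pin.py
python3 -m inch '[{"twist":[0,0,0],"translation":[0,-0.05,0],"fingers":0},{"twist":[0,0,0],"translation":[0,-0.1,0],"fingers":0},{"twist":[0,0,0],"translation":[0,-0.1,0],"fingers":0}]' 20; python3 pin.py; python3 pin.py
```

```text
time: 7.55
tool_pos: [0.4865, -0.0736, 0.0463]
eef_rot: [0.033, 0.999, -0.0, 0.0]
force: [-0.1, -0.9, 0.2]
width: 0.0003
grasp_force: 0.0
pin rel yellow mm [46.2  3.3] [345.         278.33333333] [11 15  5  4 18]
pin rel yellow mm [45.9  3.2] [344.88235294 278.41176471] [11 15  5  4 17]
time: 7.95
tool_pos: [0.4864, -0.0743, 0.0463]
eef_rot: [0.033, 0.999, 0.0, 0.0]
force: [-0.7, 1.8, 1.6]
width: -0.0
grasp_force: 1.1
pin rel yellow mm [46.   2.9] [345.  278.5] [11 15  5  4 16]
pin rel yellow mm [46.   2.9] [345.  278.5] [11 15  5  4 16]
```

```bash
python3 -m inch '[{"twist":[0,0,0],"translation":[0,0.5,0],"fingers":0},{"twist":[0,0,0],"translation":[0,1,0],"fingers":0},{"twist":[0,0,0],"translation":[0,1.2,-3],"fingers":0},{"twist":[0,0,0],"translation":[0,1.5,-7],"fingers":0},{"twist":[0,0,0],"translation":[0,4,-11],"fingers":0},{"twist":[0,0,0],"translation":[0,8.5,-13],"fingers":0},{"twist":[0,0,0],"translation":[0,13,-13],"fingers":0},{"twist":[0,0,0],"translation":[0,17,-13],"fingers":0}]' 20
python3 pin.py
python3 - <<'E'
from fit import *
x,y,a=np.load("jig.npy");M=np.array([[np.cos(a),-np.sin(a)],[np.sin(a),np.cos(a)]])
J=lambda P:np.round((M.T@(P[:2]-[x,y]))*1000,1)
ps={c:optics.grab_frame(c)[0] for c in("top","side")}
o=[cv2.resize(ps["side"][250:320,300:380],(480,420),interpolation=2),cv2.resize(ps["top"][215:262,320:355+20],(320,420),interpolation=2)]
cv2.imwrite("pics/s4.png",np.hstack(o))
for c in ps:
  for n,z in(("stop_top",.065),("stop_face",.033),("pad_neg",.049),("stop_index",.012),("tag_yellow",.02),("tag_white",.02),("tag_green",.02),("tube_front",.033)):
    print(c,n,[(round(r["score"],2),J(world(c,r["xy"],z))) for r in optics.landmark_of(c,n)[:2]])
u,s=cen(ps["top"],(0,90,50),(12,255,255),(343,222,362,240));q,_=cen(ps["top"],(22,110,110),(35,255,255),(345,243,365,262));print("pin-yellow top",J(world("top",u,.067))-J(world("top",q,.02)),s)
E
```

```text
time: 8.85
tool_pos: [0.4978, 0.0972, 0.1773]
eef_rot: [0.033, 0.999, -0.0, 0.001]
force: [1.0, -0.3, 0.6]
width: -0.0002
grasp_force: 0.0
pin rel yellow mm [46.6  3.1] [345.21428571 278.35714286] [11 15  5  4 14]
top stop_top [(0.74, array([-40.9, -97.3])), (0.45, array([-312. ,  319.5]))]
top stop_face [(0.75, array([ 18.3, -71. ]))]
top pad_neg [(0.93, array([ -46.3, -121.7]))]
top stop_index [(0.93, array([ -43.5, -106.1]))]
top tag_yellow [(0.42, array([ -89.4, -104.1])), (0.41, array([ -92.6, -144.9]))]
top tag_white [(0.38, array([-94.2, -49.6]))]
top tag_green [(0.45, array([ -83.7, -139.9]))]
top tube_front [(0.65, array([-21.4, 395.1])), (0.5, array([ -36.7, -104.9]))]
side stop_top [(0.85, array([ -47.8, -100.6])), (0.54, array([   1.5, -102.7]))]
side stop_face [(0.93, array([ 20.2, -88.3]))]
side pad_neg [(0.68, array([ -38.8, -476.1]))]
side stop_index [(0.66, array([-44.1, -93.9]))]
side tag_yellow [(0.5, array([ -87. , -112.5]))]
side tag_white [(0.64, array([ -94.3, -107. ])), (0.43, array([-92.8, -58.1]))]
side tag_green [(0.54, array([ -96.8, -157.6])), (0.17, array([18.9, 36.7]))]
side tube_front [(0.9, array([-29.3, 370.5])), (0.84, array([18.9, 55.5]))]
pin-yellow top [45.  -0.6] [13  9  3  3  6]
```

View pics/s4.png

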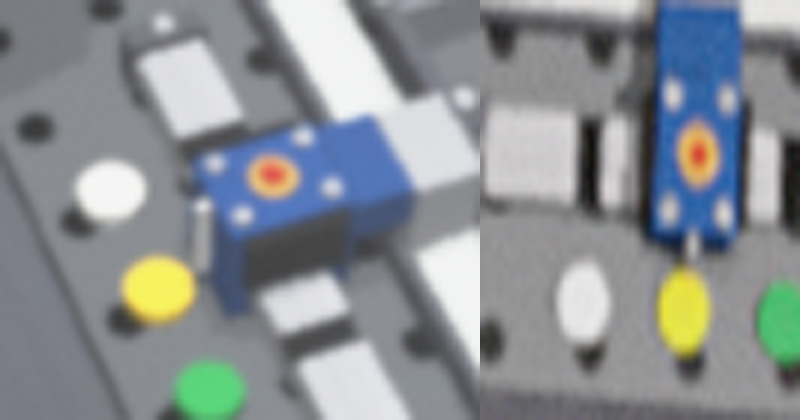

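Clicked in. In the top view the stop is centred between the white and green notches, with the index strip (692,243) over the yellow disc (685,310). The contact force fell to nothing and then returned. Next is the tube's capped end.

```bash
python3 go.py 20 295 120
```

```text
go [-6.57 18.48  5.63] twist z -0.03
now jig mm [-45.8 110.2 176.3] F [-0.4  1.1 -0.3] -8.414396211194428e-05 9.8
```

```bash
python3 -m inch '[{"twist":[0,0,0],"translation":[-1.3,3.7,0],"fingers":0},{"twist":[0,0,0],"translation":[-2.6,7.4,0],"fingers":0},{"twist":[0,0,0],"translation":[-3.9,11.1,1],"fingers":0},{"twist":[0,0,0],"translation":[-5.2,14.8,3],"fingers":0},{"twist":[0,0,0],"translation":[-6.6,18.5,5],"fingers":0},{"twist":[0,0,0],"translation":[-6.6,18.5,5.6],"fingers":0},{"twist":[0,0,0],"translation":[-6.6,18.5,5.6],"fingers":0},{"twist":[0,0,0],"translation":[-6.6,18.5,5.6],"fingers":0}]' 20;  python3 go.py 20 295 32
```

```text
time: 10.6
tool_pos: [0.5756, 0.2749, 0.1206]
eef_rot: [0.033, 0.999, -0.0, -0.0]
force: [-0.5, -0.8, -0.5]
width: 0.0002
grasp_force: 0.0
go [0.01 0.03 8.86] twist z -0.04
now jig mm [ 20.1 294.7 120.6] F [-0.5 -0.8 -0.5] 0.00017701854390467917 10.6
```

```bash
python3 -m inch '[{"twist":[0,0,0],"translation":[0,0,2.5],"fingers":0},{"twist":[0,0,0],"translation":[0,0,5],"fingers":0},{"twist":[0,0,0],"translation":[0,0,7.2],"fingers":0},{"twist":[0,0,0],"translation":[0,0,8.4],"fingers":0},{"twist":[0,0,0],"translation":[0,0,8.8],"fingers":0},{"twist":[0,0,0],"translation":[0,0,8.8],"fingers":0},{"twist":[0,0,0],"translation":[0,0,8.8],"fingers":0}]' 20;  python3 go.py 20 275 32
python3 - <<'E'
from h import *
p=optics.grab_frame("side")[0];t=optics.grab_frame("top")[0]
cv2.imwrite("pics/s5.png",np.hstack([cv2.resize(p[140:240,270:370],(400,400),interpolation=2),cv2.resize(t[160:260,210:310],(400,400),interpolation=2)]))
E
```

```text
time: 11.3
tool_pos: [0.5764, 0.2754, 0.0336]
eef_rot: [0.033, 0.999, 0.0, 0.001]
force: [-0.5, 0.0, -0.3]
width: -0.0003
grasp_force: 0.0
go [ 0.09 -2.03  0.16] twist z -0.04
now jig mm [ 20.9 295.3  33.6] F [-0.5  0.  -0.3] -0.0003189400943964642 11.3
```

View pics/s5.png

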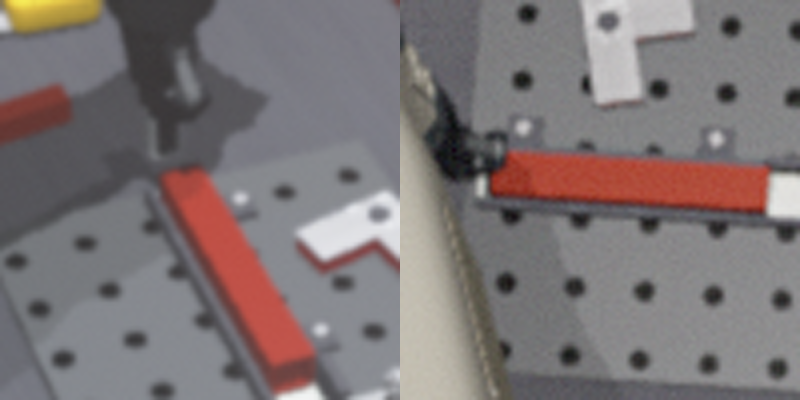

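The finger stands just beyond the cap, at side crop (165,160), in line with the tube. The 200 mm red tube lies in the channel with white channel floor past its front. I'll move to contact.

```bash
python3 -m inch '[{"twist":[0,0,0],"translation":[0,-0.4,0.1],"fingers":0},{"twist":[0,0,0],"translation":[0,-0.8,0.1],"fingers":0},{"twist":[0,0,0],"translation":[0,-1.2,0.1],"fingers":0},{"twist":[0,0,0],"translation":[0,-1.6,0.1],"fingers":0},{"twist":[0,0,0],"translation":[0,-1.8,0.1],"fingers":0},{"twist":[0,0,0],"translation":[0,-2,0.1],"fingers":0},{"twist":[0,0,0],"translation":[0,-2.2,0.1],"fingers":0},{"twist":[0,0,0],"translation":[0,-2.4,0.1],"fingers":0}]' 20;  python3 go.py 20 275 32
```

```text
time: 12.2
tool_pos: [0.5743, 0.2515, 0.0313]
eef_rot: [0.033, 0.999, 0.0, 0.0]
force: [-0.4, 1.8, 0.3]
width: 0.0001
grasp_force: 0.7
go [ 0.03  0.37 -0.07] twist z -0.02
now jig mm [ 20.3 271.3  31.3] F [-0.4  1.8  0.3] 8.83187232678154e-05 12.2
```

```bash
python3 -m inch '[{"twist":[0,0,0],"translation":[0,-0.4,0],"fingers":0},{"twist":[0,0,0],"translation":[0,-1.1,0],"fingers":0},{"twist":[0,0,0],"translation":[0,-1.9,0],"fingers":0},{"twist":[0,0,0],"translation":[0,-2.7,0],"fingers":0},{"twist":[0,0,0],"translation":[0,-3.5,0],"fingers":0},{"twist":[0,0,0],"translation":[0,-4.3,0],"fingers":0},{"twist":[0,0,0],"translation":[0,-5,0],"fingers":0},{"twist":[0,0,0],"translation":[0,-5.3,0],"fingers":0}]' 20;  python3 go.py 20 275 32
```

```text
time: 13.0
tool_pos: [0.5706, 0.1976, 0.0313]
eef_rot: [0.034, 0.999, -0.0, -0.0]
force: [0.4, 0.6, -0.5]
width: -0.0001
grasp_force: 0.6
go [ 0.03  5.77 -0.07] twist z -0.07
now jig mm [ 20.3 217.3  31.3] F [ 0.4  0.6 -0.5] -7.082534142358546e-05 13.0
```

```bash
python3 -m inch '[{"twist":[0,0,0],"translation":[0,-0.5,0],"fingers":0},{"twist":[0,0,0],"translation":[0,-1.2,0],"fingers":0},{"twist":[0,0,0],"translation":[0,-2,0],"fingers":0},{"twist":[0,0,0],"translation":[0,-2.8,0],"fingers":0},{"twist":[0,0,0],"translation":[0,-3.6,0],"fingers":0},{"twist":[0,0,0],"translation":[0,-4.4,0],"fingers":0},{"twist":[0,0,0],"translation":[0,-5,0],"fingers":0},{"twist":[0,0,0],"translation":[0,-5.3,0],"fingers":0}]' 20;  python3 go.py 20 135 32
python3 - <<'E'
from fit import *
x,y,a=np.load("jig.npy");M=np.array([[np.cos(a),-np.sin(a)],[np.sin(a),np.cos(a)]])
J=lambda P:np.round((M.T@(P[:2]-[x,y]))*1000,1)
p=optics.grab_frame("side")[0];t=optics.grab_frame("top")[0]
m=cv2.inRange(cv2.cvtColor(t,cv2.COLOR_BGR2HSV),(0,120,60),(12,255,255))[190:225,240:345]
r,c=np.nonzero(m);print("red cols",c.min()+240,c.max()+240)
for n,z in(("tube_front",.033),("stop_face",.033)):
  for k in("side","top"):print(k,n,[(round(r["score"],2),J(world(k,r["xy"],z))) for r in optics.landmark_of(k,n)[:2]])
cv2.imwrite("pics/s6.png",np.hstack([cv2.resize(p[210:310,310:410],(400,400),interpolation=2),cv2.resize(t[170:270,280:380],(400,400),interpolation=2)]))
E
```

```text
time: 13.8
tool_pos: [0.5672, 0.1449, 0.0313]
eef_rot: [0.033, 0.999, -0.0, -0.0]
force: [-0.9, 0.8, 0.3]
width: -0.0
grasp_force: 0.6
go [ 0.02 -2.95 -0.07] twist z -0.06
now jig mm [ 20.3 164.5  31.3] F [-0.9  0.8  0.3] -9.384706955053756e-06 13.8
red cols 279 340
side tube_front [(0.95, array([-24.7, 370.3])), (0.91, array([ 22.3, -56. ]))]
top tube_front [(0.9, array([-22.4, 397.6])), (0.75, array([ 20.1, -49. ]))]
side stop_face [(0.87, array([ 25.9, -79.9]))]
top stop_face [(0.82, array([ 22.7, -71.3])), (0.73, array([110.4, 180. ]))]
```

View pics/s6.png

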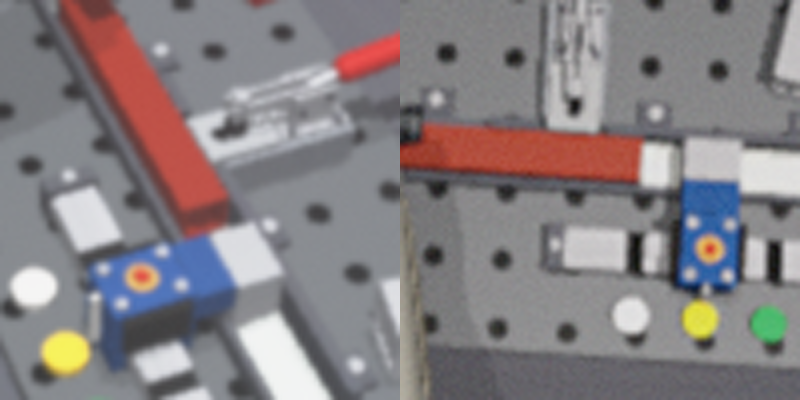

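The tube front, at top crop (641,160), is about 25–30 mm from the stop block (683,160), and the stop still sits at yellow. I advance 18 mm slowly, then creep.

```bash
python3 -m inch '[{"twist":[0,0,0],"translation":[0,-0.3,0],"fingers":0},{"twist":[0,0,0],"translation":[0,-0.6,0],"fingers":0},{"twist":[0,0,0],"translation":[0,-0.9,0],"fingers":0},{"twist":[0,0,0],"translation":[0,-1.2,0],"fingers":0},{"twist":[0,0,0],"translation":[0,-1.5,0],"fingers":0},{"twist":[0,0,0],"translation":[0,-1.7,0],"fingers":0},{"twist":[0,0,0],"translation":[0,-1.9,0],"fingers":0},{"twist":[0,0,0],"translation":[0,-2,0],"fingers":0}]' 20;  python3 go.py 20 135 32
cat > gap.py <<'E'
from fit import *
t=optics.grab_frame("top")[0]
h=t[205:214,325:352].astype(int).mean(0);print("front strip b,g,r:",[tuple(v) for v in h.astype(int)[5:24]])
E
python3 gap.py; python3 -m inch '[{"twist":[0,0,0],"translation":[0,-0.1,0],"fingers":0},{"twist":[0,0,0],"translation":[0,-0.2,0],"fingers":0},{"twist":[0,0,0],"translation":[0,-0.3,0],"fingers":0}]' 20;  python3 go.py 20 135 32
```

```text
time: 14.9
tool_pos: [0.5658, 0.1255, 0.0313]
eef_rot: [0.033, 0.999, -0.0, 0.0]
force: [-0.7, 1.0, -0.7]
width: 0.0003
grasp_force: 0.7
go [ 0.02 -1.   -0.07] twist z -0.03
now jig mm [ 20.2 145.   31.3] F [-0.7  1.  -0.7] 0.00032594097996368045 14.9
front strip b,g,r: [(np.int64(61), np.int64(78), np.int64(180)), (np.int64(61), np.int64(79), np.int64(179)), (np.int64(61), np.int64(79), np.int64(179)), (np.int64(61), np.int64(77), np.int64(179)), (np.int64(61), np.int64(79), np.int64(179)), (np.int64(63), np.int64(80), np.int64(179)), (np.int64(61), np.int64(79), np.int64(179)), (np.int64(62), np.int64(79), np.int64(180)), (np.int64(61), np.int64(79), np.int64(180)), (np.int64(63), np.int64(81), np.int64(180)), (np.int64(64), np.int64(79), np.int64(180)), (np.int64(61), np.int64(78), np.int64(179)), (np.int64(62), np.int64(79), np.int64(179)), (np.int64(63), np.int64(81), np.int64(181)), (np.int64(62), np.int64(80), np.int64(180)), (np.int64(59), np.int64(76), np.int64(180)), (np.int64(81), np.int64(94), np.int64(178)), (np.int64(124), np.int64(132), np.int64(166)), (np.int64(138), np.int64(142), np.int64(148))]
time: 15.25
tool_pos: [0.5656, 0.1227, 0.0313]
eef_rot: [0.033, 0.999, 0.0, -0.0]
force: [-0.0, 1.7, -0.4]
width: -0.0001
grasp_force: 0.7
go [ 0.02 -0.73 -0.07] twist z -0.02
now jig mm [ 20.2 142.3  31.3] F [-0.   1.7 -0.4] -5.277674207566531e-05 15.25
```

```bash
python3 -m inch '[{"twist":[0,0,0],"translation":[0,-0.1,0],"fingers":0},{"twist":[0,0,0],"translation":[0,-0.2,0],"fingers":0},{"twist":[0,0,0],"translation":[0,-0.3,0],"fingers":0}]' 20 | egrep 'pos|^force|grasp'
```

```text
tool_pos: [0.5654, 0.1196, 0.0313]
force: [0.1, 2.0, -0.8]
grasp_force: 0.7
```

```bash
python3 -m inch '[{"twist":[0,0,0],"translation":[0,-0.05,0],"fingers":0},{"twist":[0,0,0],"translation":[0,-0.1,0],"fingers":0},{"twist":[0,0,0],"translation":[0,-0.15,0],"fingers":0}]' 20 | egrep 'pos|^force|grasp'; python3 gap.py
```

```text
tool_pos: [0.5654, 0.1182, 0.0313]
force: [-0.6, -0.3, -0.1]
grasp_force: 0.6
front strip b,g,r: [(np.int64(60), np.int64(79), np.int64(179)), (np.int64(61), np.int64(77), np.int64(179)), (np.int64(61), np.int64(78), np.int64(179)), (np.int64(61), np.int64(78), np.int64(179)), (np.int64(60), np.int64(79), np.int64(179)), (np.int64(62), np.int64(80), np.int64(179)), (np.int64(62), np.int64(80), np.int64(179)), (np.int64(60), np.int64(79), np.int64(179)), (np.int64(62), np.int64(79), np.int64(180)), (np.int64(62), np.int64(80), np.int64(179)), (np.int64(63), np.int64(80), np.int64(180)), (np.int64(64), np.int64(81), np.int64(180)), (np.int64(61), np.int64(78), np.int64(178)), (np.int64(62), np.int64(80), np.int64(180)), (np.int64(62), np.int64(79), np.int64(178)), (np.int64(59), np.int64(78), np.int64(179)), (np.int64(61), np.int64(80), np.int64(178)), (np.int64(61), np.int64(79), np.int64(178)), (np.int64(60), np.int64(80), np.int64(179))]
```

```bash
python3 -m inch '[{"twist":[0,0,0],"translation":[0,-0.05,0],"fingers":0},{"twist":[0,0,0],"translation":[0,-0.1,0],"fingers":0},{"twist":[0,0,0],"translation":[0,-0.15,0],"fingers":0}]' 20 | egrep 'pos|^force|grasp'
```

```text
tool_pos: [0.5653, 0.1167, 0.0313]
force: [0.8, 0.9, -1.2]
grasp_force: 0.6
```

```bash
python3 -m inch '[{"twist":[0,0,0],"translation":[0,-0.05,0],"fingers":0},{"twist":[0,0,0],"translation":[0,-0.1,0],"fingers":0}]' 20 | egrep 'pos|^force|grasp'; python3 -c "
from h import *
t=optics.grab_frame('top')[0];print(t[205:214,342:362].astype(int).mean(0).astype(int).tolist())"
```

```text
tool_pos: [0.5652, 0.1157, 0.0313]
force: [-0.4, 1.5, -0.5]
grasp_force: 0.6
[[63, 80, 180], [62, 81, 179], [62, 79, 179], [64, 82, 180], [62, 80, 179], [61, 79, 178], [60, 78, 179], [54, 69, 172], [98, 100, 146], [169, 167, 169], [194, 193, 193], [195, 194, 196], [195, 194, 197], [194, 193, 195], [194, 193, 196], [194, 193, 195], [193, 192, 195], [194, 194, 196], [194, 193, 196], [194, 192, 195]]
```

```bash
python3 -m inch '[{"twist":[0,0,0],"translation":[0,-0.05,0],"fingers":0},{"twist":[0,0,0],"translation":[0,-0.1,0],"fingers":0}]' 20 | egrep 'pos|^force|grasp'
```

```text
tool_pos: [0.5651, 0.115, 0.0313]
force: [-0.4, 4.4, -1.2]
grasp_force: 2.2
```

```bash
python3 -m inch '[{"twist":[0,0,0],"translation":[0,-0.05,0],"fingers":0},{"twist":[0,0,0],"translation":[0,-0.05,0],"fingers":0}]' 20 | egrep 'pos|^force|grasp'; python3 pin.py
```

```text
tool_pos: [0.565, 0.1149, 0.0313]
force: [0.4, 6.0, -0.1]
grasp_force: 2.7
pin rel yellow mm [87.8 31.5] [356.80645161 264.16129032] [21  0  7  6 31]
```

Force rose to 6 N with the tube stalled, so it rests against the stop. Back off, rise and check.

```bash
python3 -m inch '[{"twist":[0,0,0],"translation":[0,0.5,0],"fingers":0},{"twist":[0,0,0],"translation":[0,1.5,0],"fingers":0},{"twist":[0,0,0],"translation":[0,2.5,-1],"fingers":0},{"twist":[0,0,0],"translation":[0,3,-5],"fingers":0},{"twist":[0,0,0],"translation":[0,4,-9],"fingers":0},{"twist":[0,0,0],"translation":[0,7,-13],"fingers":0},{"twist":[0,0,0],"translation":[0,11,-15],"fingers":0},{"twist":[0,0,0],"translation":[0,11,-15],"fingers":0}]' 20 | egrep 'time|pos|^force'
sed -i 's/(332,262,360,300)/(332,270,352,290)/' pin.py; python3 pin.py
python3 - <<'E'
from h import *
p=optics.grab_frame("side")[0];t=optics.grab_frame("top")[0]
cv2.imwrite("pics/s7.png",np.hstack([cv2.resize(p[230:310,310:390],(400,400),interpolation=2),cv2.resize(t[190:260,310:380],(400,400),interpolation=2)]))
E
```

```text
time: 17.7
tool_pos: [0.5734, 0.2286, 0.1857]
force: [-1.0, -0.2, -0.5]
pin rel yellow mm [46.3  2.9] [345.13333333 278.46666667] [11  7  5  4 15]
```

View pics/s7.png

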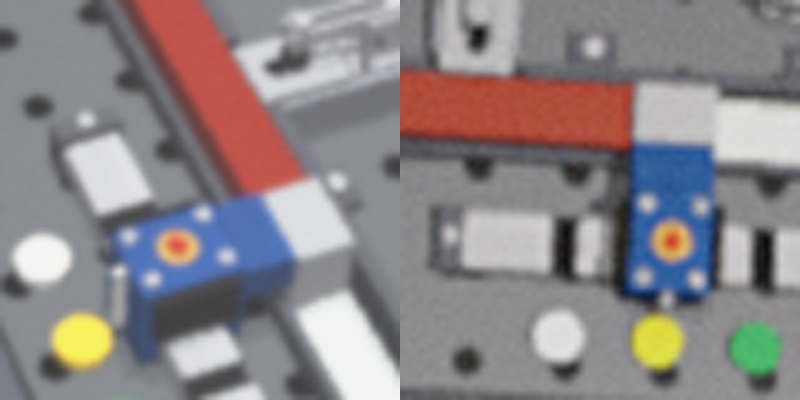

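The tube's open end bears on the stop block (top crop 633,110). The stop is unmoved at yellow, with the pin reading the same as before, and the hand is clear. I'm handing in.

```bash
python3 -c "
from station import order;print(order.finish_job())"
```

```text
the job is handed in; nothing more can be done
None
```

The job is handed in, with no verdict returned: the camera and force readings show the stop clicked in at the yellow marker's notch, the tube's open end against it, and the hand clear.

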